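# Stack a seal and gauge it under the spring arm

### The job

Lay the wide rubber disc flat and centred on the fixture's round plate, then the small steel disc flat and centred on top of it. Then swing the fixture's spring-loaded gauge arm, the one with the upright black handle, over the stack, right up to its stop, and finish while still holding it there: the program ends with the gripper keeping the arm against the stop, the stack still centred. Leave the other things on the bench where they are.

Things in the scene. Friction and masses are not known exactly. Their poses are not given: they have to be found in the camera images.
- fixture: Fixed gauging fixture: an aluminium base slab 225 x 115 x 12 mm with a round plate, a pivot post and a stop pin. Origin on the table under the plate's centre; +x runs from the plate to the pivot post, z up. The slab reaches from x = -55 to 170 mm and y = -57 to 57 mm. The stop pin (12 mm thick, top at z = 72 mm) stands at x = 70, y = -15 mm.
- plate_top (a point): Centre of the top face of the round steel plate, 68 mm in diameter, 22 mm above the table; flat, no rim. Axes as the fixture's.
- pivot (a point): On the vertical axis of the gauge arm's pivot, at the height of the arm's underside (60 mm above the table), 120 mm from the plate's centre along the fixture's +x. The pivot's top is 80 mm above the table. Axes as the fixture's.
- handle (a point): Middle of the usable height of the gauge arm's handle, 100 mm above the table: a black upright round pin, 16 mm in diameter, standing from 70 to 125 mm above the table at the arm's free end, 180 mm from the pivot axis. It moves with the arm. The point's -x axis points from the pivot out along the arm.
- gauge_arm (a joint): Angle of the gauge arm about its vertical pivot axis, rad, growing counter-clockwise seen from above. 0: parked by its spring, the arm pointing from the pivot in the fixture's direction (-0.454, 0.891). 1.1: hard stop, the arm pointing along the fixture's -x over the plate. The spring (0.74 N m per rad) pushes back with 2.5 N at the handle when parked, 7 N at the stop; let go, it returns to 0.
- ring_head (a point): Centre of the underside of the open ring (46 mm across) in the gauge arm, 120 mm from the pivot axis and 60 mm from the handle; at the stop it stands over the plate's centre, 38 mm above the plate. The arm is a flat aluminium bar 18 mm wide, its underside 60 and its top 70 mm above the table. Axes as the handle's.
- wide_disc: Black rubber disc, 52 mm in diameter, 14 mm thick, about 40 g, lying flat on the table at the start. Origin at the centre of its underside, z up along its axis.
- small_disc: Bare steel disc, 40 mm in diameter, 12 mm thick, about 115 g, lying flat on the table at the start. Origin at the centre of its underside, z up along its axis.
- nut: Bystander: black plastic coupling ring, 38 mm across, 24 mm bore, 16 mm high, flat on the table. Origin at the centre of its underside.
- plug_a: Bystander: black connector plug standing upright, 30 mm across at the foot, 68 mm high. Origin at the centre of its underside.
- plug_b: Bystander: another such plug, standing upright. Origin at the centre of its underside.
- seal_jar: Bystander: pale plastic jar, 64 mm in diameter, 85 mm high. Origin at the centre of its underside.
- screwdriver: Bystander: screwdriver lying on the table along its own x. Origin on its underside.
- block: Bystander: small aluminium block 50 x 35 x 25 mm. Origin at the centre of its underside.
Not all that is in view belongs to the job. Of the things shaped like the small_disc, the steel one is meant.

How it is judged:
By the outcome, as a careful person would: the job done as asked, in the order asked, and still so for the second after the job is handed in, while the arm keeps its last pose, push and grip.
It also fails if it takes over 72 s, if anything falls off the work surface, if the arm or the gripper's body presses on something with over 40 N, if the wrist force passes 120 N, or if a joint passes its speed limit or range.

### The arm

A 6-joint arm with a two-finger parallel gripper is mounted at the origin on the work surface. World frame = base frame: x ahead of the robot, y to its left, z up, the work surface at z = 0. Lengths are in m, angles in degrees, forces in N, time in s.
With the tool pointing down it reaches from about 0.4 to 0.825 m from the base axis. Payload 7 kg.
Tool frame: the origin (TCP) lies on the centre line of the jaws, within the pads' length; the fingertips stand 8 mm ahead of it and the grasp point (between the pads) lies 11 mm behind it; z points along the fingers, y is the line along which they close (so a half turn about z gives the same grasp; the last joint's range is limited). The gripper opens to 88 mm and grips with 3 to 60 N. Pads are 19 mm wide; open, the fingers measure 130 mm over their backs; the gripper's body (78 mm by 193 mm) begins 47 mm behind the grasp point.
Start: joints at [83.371, 20.546, 0.682, 0, -70.136, -16.507], TCP at [0.265, 0.621, 0.235] pointing down, gripper open.
Joint ranges: [-176.03, 176.03], [-82.01, 121.73], [-58.28, 71.71], [-173.87, 95.51], [-174.79, -0.11], [-173.66, 173.66]. Speed limits (degrees/s): [136.94, 136.94, 172.46, 180, 180, 180].

### API

Orientations are given as [roll, pitch, yaw] about the fixed x, y, z axes, in that order (R = Rz(yaw) Ry(pitch) Rx(roll)).
In Python, from plant import telemetry, viewer, close_job, models gives the robot as it stands.
- The arm moves only by the shell command python3 -m handwheel 'ROWS' [FORCE]. ROWS is JSON, a list of rows, each an object with "grip": the closure, from -1 (fully open) to 1 (shut); "travel": the shift along the tool's x, y, z as a fraction of full scale, a list of three; "spin": the turn about the tool's z as a fraction of full scale. A call has 1 to 8 rows; each row shifts and turns the commanded pose from where the row before left it, along the tool's axes as they then stand; what a row does not reach is not made up. Full scale, the value 1, is 0.025 m for a shift and 5 degrees for a turn. A row lasts 1/8 s, in which the tool goes at most 62.5 mm and 10.7 degrees, less where a joint would pass 70% of its speed; a pose out of reach is approached as far as the arm can. A call with a number of a shift or a turn outside -1 to 1 is refused whole. A call with a gripper value outside its range is refused whole. The fingers move at their own pace and stop on an object; FORCE is the grip in N (left out, the last holds). Time passes only in rows, so rows that do not move let the fingers close. It gives the time, the measured TCP pose, the force, the opening and the grip force at its end, in the units of the state.
- telemetry.get_state(): the state, without advancing time (a new reading comes with each control period).
- viewer.capture(name): name is "scene" or "top" or "wrist"; returns the picture (480x640x3 uint8, red, green, blue); there is no depth.
- viewer.calibration(name): a dict with "fx", "fy", "cx", "cy" (pixels), "T" (4x4, takes a point from camera to world coordinates); the wrist camera has in their place "T_tool_cam" (4x4, takes a point from camera to tool coordinates, whose origin is the TCP and whose axes are the flange's). Camera axes: x right, y down, z forward; pixel columns grow to the right and rows downward; lengths in m; the calibration is good to about 2 mm. The wrist camera is an equidistant fisheye: a pixel r from the principal point sees the ray r / f radians off the axis. A picture is of the moment at which its call begins: read the wrist's pose just before it. calibration takes no time and is no camera call.
- close_job(): hands the job in; it is judged then, once.
Trained networks look in the newest picture that a camera, given by its name, has taken for a name from the list of things; names that differ only in an ending like _2 or _b are one class to them, and where a whole thing is asked for, a point or a joint stands for the part that bears it (a point fixed in the world has none). Each returns a list of dicts, best first, with "p" (0 to 1); they miss things now and then, are a little off and sometimes report something else, mostly with a low value. They report only what shows in the picture. A call takes as long as a camera call. They do not tell look-alikes from the thing itself.
- models.find_in(camera, thing): "position" ([column, row] in pixels, amid what is visible of it).
The state is a dict: "time_s": time; "joints": joint angles; "qd": joint speeds; "joint_torque": joint torques, N m; "tcp_pos": TCP position; "eef_rot": TCP orientation; "contact_force": force on the tool from outside, world axes, zero at the start; "moment": the same for the moment, N m; "gripper_width": finger opening in m; "gripper_force": force on a finger pad.
Only numpy, scipy, OpenCV 4.12 (cv2) and the standard library are available. Lean on these libraries where they do the work, as an engineer would, in place of code of your own. Each camera call takes 0.05 s, during which the arm holds its last target. There are 200 camera calls.

## Working session

There is one attempt and no reset: what is moved stays moved. The work goes in short steps, Python scripts to look and compute and a shell command to move; the robot and the scene stay as the last step left them, time stands still between calls to the robot, and variables do not carry over. Pictures are saved under pics/ and viewed, at most 10 in all, crops included, and the job is handed in when it is done.

```bash
mkdir -p pics; cat > h.py <<'E'
import numpy as np, cv2
from plant import telemetry, viewer, models
from scipy.spatial.transform import Rotation as R
def tool():
    s=telemetry.get_state(); T=np.eye(4); T[:3,:3]=R.from_euler('xyz',s['eef_rot'],degrees=True).as_matrix(); T[:3,3]=s['tcp_pos']; return T
def world(cam,px,z,Tt=None):
    c=viewer.calibration(cam); u=np.array([(px[0]-c['cx'])/c['fx'],(px[1]-c['cy'])/c['fy']])
    if cam=='wrist':
        T=(tool() if Tt is None else Tt)@np.array(c['T_tool_cam']); th=np.hypot(*u); d=np.r_[u/max(th,1e-9)*np.sin(th),np.cos(th)]
    else: T=np.array(c['T']); d=np.r_[u,1]
    d=T[:3,:3]@d; o=T[:3,3]; return o+d*(z-o[2])/d[2]
def pix(cam,p):
    c=viewer.calibration(cam); T=np.array(c['T']) if cam!='wrist' else tool()@np.array(c['T_tool_cam'])
    q=np.linalg.inv(T)@np.r_[p,1]; q=q[:3]
    if cam=='wrist': 
        r=np.hypot(q[0],q[1]); th=np.arctan2(r,q[2]); u=q[:2]/max(r,1e-9)*th
    else: u=q[:2]/q[2]
    return u*[c['fx'],c['fy']]+[c['cx'],c['cy']]
def snap(cam,name=None):
    im=viewer.capture(cam)
    if name: cv2.imwrite('pics/'+name,im[:,:,::-1])
    return im
E
python3 - <<'E'
from h import *
Z=dict(wide_disc=.007,small_disc=.006,plate_top=.022,pivot=.08,handle=.1,ring_head=.065,nut=.008,plug_a=.034,seal_jar=.04,screwdriver=.015,block=.012,fixture=.01)
print(telemetry.get_state())
for c in ['top','scene']:
    im=snap(c,c+'0.png'); k=viewer.calibration(c); print(c,np.round(np.array(k['T']),3).tolist(),k['fx'])
    for n,z in Z.items():
        try: print(n,[(np.round(d['position']).tolist(),round(d['p'],2),np.round(world(c,d['position'],z)[:2],3).tolist()) for d in models.find_in(c,n)[:4]])
        except Exception as e: print(n,e)
E
```

```text
{'time_s': 0.0, 'joints': array([ 8.33701281e+01,  2.05901672e+01,  6.33267841e-01, -1.88371039e-02,
       -7.01350745e+01, -1.65076112e+01]), 'qd': array([ 0.0010732 , -0.01747658,  0.01867274, -0.02814309, -0.00481287,
       -0.10476264]), 'joint_torque': array([-2.69040044e-05, -5.82719100e+01,  2.93063825e+01,  6.99740812e+00,
        6.98815507e-03, -1.63716059e-04]), 'tcp_pos': array([0.26507039, 0.62026057, 0.23363717]), 'eef_rot': array([ 1.79906785e+02, -9.15782478e-03, -2.31438908e+01]), 'contact_force': array([ 0.4771452 , -0.35512111,  0.57698334]), 'moment': array([ 0.00594603, -0.0147054 , -0.0578782 ]), 'gripper_force': 0.0, 'gripper_width': 0.0878280168081005}
top [[0.02, -0.995, 0.101, 0.452], [-1.0, -0.019, 0.004, -0.045], [-0.002, -0.101, -0.995, 0.918], [0.0, 0.0, 0.0, 1.0]] 462.28710846161505
wide_disc [([449.0, 221.0], 0.57, [0.57, -0.296])]
small_disc [([345.0, 216.0], 0.79, [0.575, -0.089]), ([347.0, 334.0], 0.76, [0.345, -0.097]), ([396.0, 279.0], 0.75, [0.453, -0.193]), ([395.0, 215.0], 0.67, [0.58, -0.189])]
plate_top [([247.0, 215.0], 0.68, [0.572, 0.103
[... 927 characters left out ...]
 ([288.0, 278.0], 0.72, [0.584, -0.087]), ([277.0, 187.0], 0.49, [0.35, -0.102])]
plate_top [([382.0, 265.0], 0.61, [0.575, 0.103]), ([308.0, 228.0], 0.27, [0.476, -0.039])]
pivot [([425.0, 263.0], 0.36, [0.607, 0.176])]
handle [([415.0, 266.0], 0.88, [0.623, 0.151]), ([267.0, 249.0], 0.44, [0.569, -0.121])]
ring_head []
nut [([256.0, 317.0], 0.75, [0.666, -0.151])]
plug_a [([171.0, 326.0], 0.78, [0.684, -0.305]), ([174.0, 211.0], 0.68, [0.423, -0.32])]
seal_jar [([241.0, 352.0], 0.95, [0.744, -0.175])]
screwdriver [([130.0, 265.0], 0.86, [0.538, -0.405])]
block [([307.0, 228.0], 0.68, [0.47, -0.042])]
fixture [([175.0, 210.0], 0.74, [0.404, -0.327]), ([131.0, 264.0], 0.17, [0.533, -0.406])]
```

View pics/top0.png

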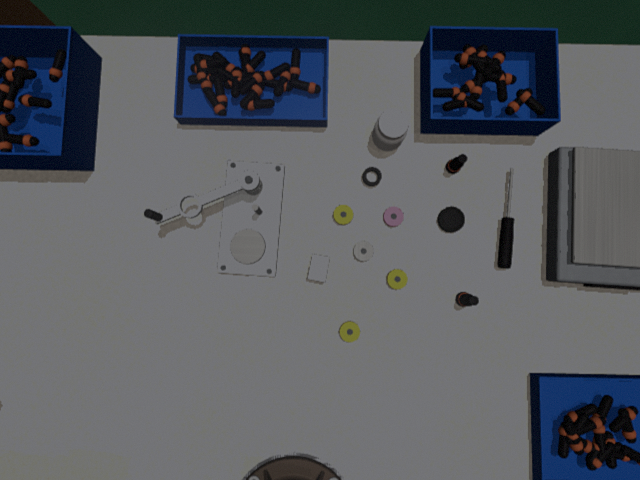

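View pics/scene0.png

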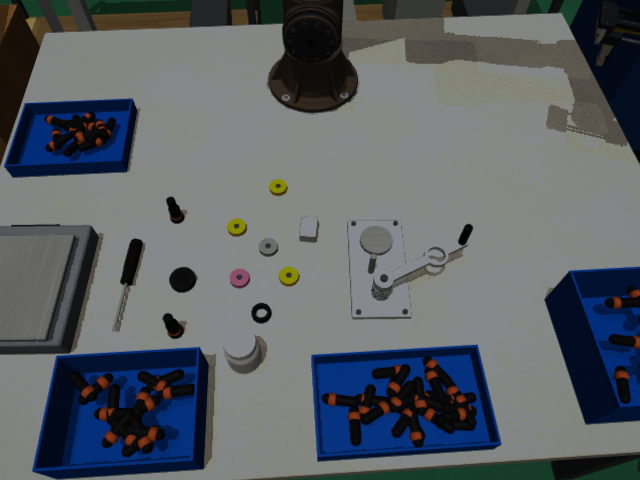

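The scene and top views show one grey/steel disc, at top (363,251) and scene (268,247). Its look-alikes are yellow at top (343,214), (397,279) and (349,331), pink at (393,216), and the black nut ring at (372,177). The wide black disc is at top (451,219), the plate at (248,246), the pivot at (252,181) and the handle at (153,215). I'll take the grey one, check it in a crop, and measure by circle and blob fitting.

```bash
python3 - <<'E'
from h import *
t=cv2.imread('pics/top0.png'); s=cv2.imread('pics/scene0.png')
a=cv2.resize(t[150:300,140:300],None,fx=2.5,fy=2.5,interpolation=cv2.INTER_CUBIC)
b=cv2.resize(t[190:290,330:410],None,fx=3.75,fy=3.75,interpolation=cv2.INTER_CUBIC)
cv2.imwrite('pics/crop1.png',np.hstack([a,b]))
for n,cam,px,z in [('steel','top',(363,251),.012),('steel','scene',(268,246),.012),('wide','top',(451,219),.014),('wide','scene',(182.5,278),.014),
 ('plate','top',(248,246),.022),('plate','scene',(376.5,239.5),.022),('pivot','top',(252,181),.08),('pivot','scene',(384,278),.08),('handletop','top',(148,213),.125),('handletop','scene',(468,228),.125),
 ('s1','top',(232.5,164),.012),('s2','top',(278,168.5),.012),('s3','top',(223,268),.012),('s4','top',(269,271),.012),
 ('s1','scene',(405,313),.012),('s2','scene',(355.5,313),.012),('s3','scene',(394,224),.012),('s4','scene',(353,224),.012)]:
    print(n,cam,np.round(world(cam,px,z)[:2],4))
E
```

```text
steel top [ 0.5063 -0.1258]
steel scene [ 0.5088 -0.125 ]
wide top [ 0.5727 -0.2982]
wide scene [ 0.5741 -0.297 ]
plate top [0.5111 0.0985]
plate scene [0.5135 0.1012]
pivot top [0.6274 0.0861]
pivot scene [0.6336 0.0939]
handletop top [0.5582 0.2573]
handletop scene [0.5621 0.2567]
s1 top [0.6754 0.1369]
s2 top [0.668  0.0457]
s3 top [0.4678 0.1474]
s4 top [0.4637 0.0574]
s1 scene [0.677  0.1367]
s2 scene [0.6709 0.0413]
s3 scene [0.4709 0.1454]
s4 scene [0.4653 0.0577]
```

View pics/crop1.png

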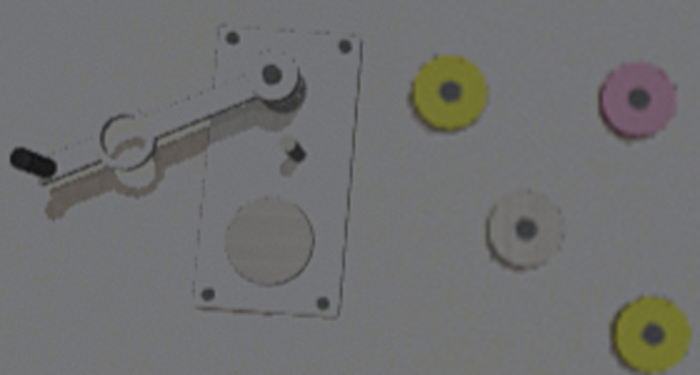

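The grey, uncoated disc sits at crop (526,229), and its neighbours are clearly yellow or pink. That's the steel one, at (0.507,-0.125). The fixture yaw is about -3.3°, with the plate at (0.512,0.100). I'll start towards the wide disc.

```bash
python3 -m handwheel '[{"grip":-1,"travel":[0,0,0],"spin":-0.92},{"grip":-1,"travel":[0,0,0],"spin":-0.92},{"grip":-1,"travel":[0,0,0],"spin":-0.92},{"grip":-1,"travel":[0,0,0],"spin":-0.92},{"grip":-1,"travel":[0,0,0],"spin":-0.95},{"grip":-1,"travel":[0.34,1,0],"spin":0},{"grip":-1,"travel":[0.34,1,0],"spin":0},{"grip":-1,"travel":[0.34,1,0],"spin":0}]'
python3 -m handwheel '[{"grip":-1,"travel":[0.34,1,0],"spin":0},{"grip":-1,"travel":[0.34,1,0],"spin":0},{"grip":-1,"travel":[0.34,1,0],"spin":0},{"grip":-1,"travel":[0.34,1,0],"spin":0},{"grip":-1,"travel":[0.34,1,0],"spin":0},{"grip":-1,"travel":[0.34,1,0],"spin":0},{"grip":-1,"travel":[0.34,1,0],"spin":0},{"grip":-1,"travel":[0.34,1,0],"spin":0}]'
```

```text
time_s: 2.3
tcp_pos: [0.2909, 0.545, 0.2345]
eef_rot: [180.0, -0.0, 0.0]
contact_force: [0.7, -0.6, -0.1]
gripper_width: 0.0876
gripper_force: 0.0
time_s: 3.3
tcp_pos: [0.3594, 0.344, 0.2346]
eef_rot: [-180.0, -0.0, 0.0]
contact_force: [-0.9, 0.2, -0.4]
gripper_width: 0.0872
gripper_force: 0.0
```

```bash
python3 -m handwheel '[{"grip":-1,"travel":[0.34,1,0],"spin":0},{"grip":-1,"travel":[0.34,1,0],"spin":0},{"grip":-1,"travel":[0.34,1,0],"spin":0},{"grip":-1,"travel":[0.34,1,0],"spin":0},{"grip":-1,"travel":[0.34,1,0],"spin":0},{"grip":-1,"travel":[0.34,1,0],"spin":0},{"grip":-1,"travel":[0.34,1,0],"spin":0},{"grip":-1,"travel":[0.34,1,0],"spin":0}]'
python3 -m handwheel '[{"grip":-1,"travel":[0.34,1,0],"spin":0},{"grip":-1,"travel":[0.34,1,0],"spin":0},{"grip":-1,"travel":[0.34,1,0],"spin":0},{"grip":-1,"travel":[0.34,1,0],"spin":0},{"grip":-1,"travel":[0.34,1,0],"spin":0},{"grip":-1,"travel":[0.34,1,0],"spin":0},{"grip":-1,"travel":[0.34,1,0],"spin":0},{"grip":-1,"travel":[0.34,1,0],"spin":0}]'
python3 -m handwheel '[{"grip":-1,"travel":[0.34,1,0],"spin":0},{"grip":-1,"travel":[0.34,1,0],"spin":0},{"grip":-1,"travel":[0.34,1,0],"spin":0},{"grip":-1,"travel":[0.34,1,0.5],"spin":0},{"grip":-1,"travel":[0.34,1,0.8],"spin":0},{"grip":-1,"travel":[0.34,1,0.9],"spin":0},{"grip":-1,"travel":[0.34,1,0.9],"spin":0},{"grip":-1,"travel":[0.34,1,0.9],"spin":0}]'
python3 -m handwheel '[{"grip":-1,"travel":[0.25,1,0],"spin":0},{"grip":-1,"travel":[0.16,0.66,0],"spin":0},{"grip":-1,"travel":[0,0,0],"spin":0},{"grip":-1,"travel":[0,0,0],"spin":0}]'
python3 - <<'E'
from h import *
T=tool(); print(T[:3,3]); im=snap('wrist','w1.png')
print([(np.round(d['position'],1),round(d['p'],2),world('wrist',d['position'],.012,T).round(4)) for d in models.find_in('wrist','wide_disc')])
print(pix('wrist',[.573,-.2975,.014]), viewer.calibration('wrist'))
E
```

```text
time_s: 4.3
tcp_pos: [0.427, 0.144, 0.2346]
eef_rot: [-180.0, -0.0, 0.0]
contact_force: [-0.1, 0.5, 0.1]
gripper_width: 0.088
gripper_force: 0.0
time_s: 5.3
tcp_pos: [0.4947, -0.0559, 0.2346]
eef_rot: [-180.0, -0.0, 0.0]
contact_force: [-0.3, 0.1, -0.0]
gripper_width: 0.0877
gripper_force: 0.0
time_s: 6.3
tcp_pos: [0.5625, -0.2559, 0.1338]
eef_rot: [180.0, 0.0, 0.0]
contact_force: [0.5, 0.2, 0.3]
gripper_width: 0.0875
gripper_force: 0.0
time_s: 6.8
tcp_pos: [0.573, -0.2955, 0.1349]
eef_rot: [-180.0, -0.0, 0.0]
contact_force: [0.1, -0.0, 0.6]
gripper_width: 0.0877
gripper_force: 0.0
[ 0.57297887 -0.29553938  0.13488108]
[(array([328.7, 224.5]), 0.89, array([ 0.5776, -0.2978,  0.012 ])), (array([352. , 379.7]), 0.44, array([ 0.4305, -0.3198,  0.012 ]))]
[328.83660119 231.21030071] {'fx': 371.64829954431775, 'fy': 371.64829954431775, 'cx': 325.20477766723087, 'cy': 236.4318013905305, 'T_tool_cam': array([[-2.14850897e-04, -9.58761107e-01, -2.84213114e-01,
         7.62564285e-02],
       [ 9.99999133e-01,  1.63263705e-04, -1.30670114e-03,
        -2.41938191e-05],
       [ 1.29921592e-03, -2.84213149e-01,  9.58760240e-01,
        -1.50965058e-01],
       [ 0.00000000e+00,  0.00000000e+00,  0.00000000e+00,
         1.00000000e+00]])}
```

View pics/w1.png

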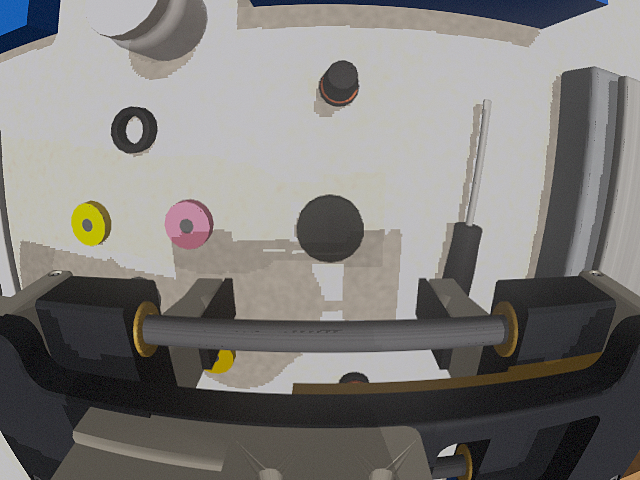

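The disc top's centre in the wrist view is at about (330,229), which gives (0.5745,-0.298) and agrees with the other cameras. I'll descend and grip.

```bash
python3 -m handwheel '[{"grip":-1,"travel":[0.06,0.1,1],"spin":0},{"grip":-1,"travel":[0,0,1],"spin":0},{"grip":-1,"travel":[0,0,1],"spin":0},{"grip":-1,"travel":[0,0,1],"spin":0},{"grip":-1,"travel":[0,0,0.7],"spin":0},{"grip":-1,"travel":[0,0,0.25],"spin":0},{"grip":0.1,"travel":[0,0,0],"spin":0},{"grip":0.3,"travel":[0,0,0],"spin":0}]' 12
python3 -m handwheel '[{"grip":0.6,"travel":[0,0,0],"spin":0},{"grip":1,"travel":[0,0,0],"spin":0},{"grip":1,"travel":[0,0,0],"spin":0},{"grip":1,"travel":[0,0,0],"spin":0}]' 12
```

```text
time_s: 7.9
tcp_pos: [0.5754, -0.2984, 0.0118]
eef_rot: [180.0, -0.1, 0.0]
contact_force: [0.7, 1.1, 0.6]
gripper_width: 0.0732
gripper_force: 0.0
time_s: 8.4
tcp_pos: [0.5749, -0.2983, 0.0113]
eef_rot: [180.0, -0.0, 0.0]
contact_force: [-0.8, 1.1, 5.1]
gripper_width: 0.0514
gripper_force: 12.0
```

```bash
python3 -m handwheel '[{"grip":1,"travel":[0,0,-0.5],"spin":0},{"grip":1,"travel":[0,0,-1],"spin":0},{"grip":1,"travel":[0,0,-1],"spin":0},{"grip":1,"travel":[0,0,-1],"spin":0},{"grip":1,"travel":[-0.08,-0.5,-0.5],"spin":0},{"grip":1,"travel":[-0.16,-1,0],"spin":0},{"grip":1,"travel":[-0.16,-1,0],"spin":0},{"grip":1,"travel":[-0.16,-1,0],"spin":0}]'
python3 -m handwheel '[{"grip":1,"travel":[-0.16,-1,0],"spin":0},{"grip":1,"travel":[-0.16,-1,0],"spin":0},{"grip":1,"travel":[-0.16,-1,0],"spin":0},{"grip":1,"travel":[-0.16,-1,0],"spin":0},{"grip":1,"travel":[-0.16,-1,0],"spin":0},{"grip":1,"travel":[-0.16,-1,0],"spin":0},{"grip":1,"travel":[-0.16,-1,0],"spin":0},{"grip":1,"travel":[-0.16,-1,0],"spin":0}]'
python3 -m handwheel '[{"grip":1,"travel":[-0.16,-1,0],"spin":0},{"grip":1,"travel":[-0.16,-1,0],"spin":0},{"grip":1,"travel":[-0.16,-1,0],"spin":0},{"grip":1,"travel":[-0.04,-1,0],"spin":0},{"grip":1,"travel":[0,-0.4,0],"spin":0},{"grip":1,"travel":[0,0,0],"spin":0},{"grip":1,"travel":[0,0,0],"spin":0}]'
python3 - <<'E'
from h import *
T=tool(); print(T[:3,3]); im=snap('wrist','w2.png')
for n in ['plate_top','wide_disc','handle','pivot']: print(n,[(np.round(d['position'],1),round(d['p'],2)) for d in models.find_in('wrist',n)])
print('plate pred',pix('wrist',[.512,.1,.022]),'near/far',pix('wrist',[.546,.1,.022]),pix('wrist',[.512,.134,.022]),pix('wrist',[.512,.066,.022]))
E
```

```text
time_s: 9.4
tcp_pos: [0.5599, -0.2092, 0.1106]
eef_rot: [-180.0, 0.0, 0.0]
contact_force: [-0.0, -1.3, -1.0]
gripper_width: 0.0511
gripper_force: 12.0
time_s: 10.4
tcp_pos: [0.5277, -0.0095, 0.1107]
eef_rot: [-180.0, 0.0, 0.0]
contact_force: [0.4, -0.1, -0.1]
gripper_width: 0.0514
gripper_force: 12.0
time_s: 11.28
tcp_pos: [0.5153, 0.0987, 0.1107]
eef_rot: [180.0, 0.0, -0.0]
contact_force: [0.6, -0.3, -0.8]
gripper_width: 0.0517
gripper_force: 12.0
[0.51530299 0.09872804 0.11070245]
plate_top [(array([308.7, 135.1]), 0.63)]
wide_disc [(array([323.7, 288. ]), 0.66), (array([583.7, 246.2]), 0.22)]
handle [(array([210.4, 113.8]), 0.82), (array([618.7,  71. ]), 0.67)]
pivot [(array([311.6, 138.3]), 0.55), (array([628.7,  10.5]), 0.51)]
plate pred [323.81798272 248.81593097] near/far [323.72635846 199.56110297] [274.14026199 248.75540788] [373.56382444 248.72857995]
```

View pics/w2.png

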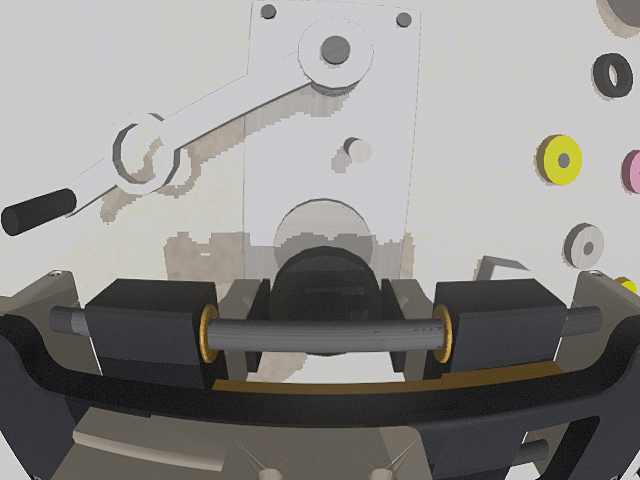

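The plate's edges are at columns 274 and 372 with its top at row 199, which matches the prediction, so the plate is at (0.512,0.100). The far edge of the held disc is at about row 247. Next I'll work out the disc's offset in the grip and the fixture yaw.

```bash
python3 - <<'E'
from h import *
im=cv2.cvtColor(cv2.imread('pics/w2.png'),cv2.COLOR_BGR2GRAY).astype(int)
print('col323 rows190-262',im[190:262:1,323].tolist())
print('row235',[(c,im[235,c]) for c in range(262,386,3)])
T=tool()
for r in (244,246,248,250): print(r, world('wrist',(323.5,r),.1134)[0]-T[0,3]-.026, world('wrist',(323.5,r),.0994)[0]-T[0,3]-.026)
for n,p,z in [('pivot',(336,50),.08),('s1',(268,12),.012),('s2',(404,20),.012),('pin',(358.5,150),.072)]: print(n,world('wrist',p,z).round(4))
E
```

```text
col323 rows190-262 [202, 202, 202, 202, 203, 204, 205, 192, 140, 93, 119, 200, 189, 186, 185, 180, 179, 180, 182, 183, 183, 181, 182, 182, 185, 181, 183, 186, 182, 183, 181, 180, 178, 179, 179, 177, 177, 177, 179, 179, 178, 175, 177, 180, 167, 122, 128, 130, 130, 132, 131, 132, 132, 132, 133, 127, 51, 56, 59, 55, 56, 55, 55, 54, 55, 62, 66, 61, 66, 62, 64, 64]
row235 [(262, np.int64(201)), (265, np.int64(201)), (268, np.int64(201)), (271, np.int64(202)), (274, np.int64(207)), (277, np.int64(178)), (280, np.int64(177)), (283, np.int64(178)), (286, np.int64(177)), (289, np.int64(179)), (292, np.int64(173)), (295, np.int64(174)), (298, np.int64(164)), (301, np.int64(129)), (304, np.int64(133)), (307, np.int64(134)), (310, np.int64(133)), (313, np.int64(133)), (316, np.int64(128)), (319, np.int64(131)), (322, np.int64(123)), (325, np.int64(182)), (328, np.int64(179)), (331, np.int64(177)), (334, np.int64(180)), (337, np.int64(130)), (340, np.int64(130)), (343, np.int64(132)), (346, np.int64(130)), (349, np.int64(132)), (352, np.int64(131)), (355, np.int64(129)), (358, np.int64(177)), (361, np.int64(172)), (364, np.int64(172)), (367, np.int64(171)), (370, np.int64(157)), (373, np.int64(154)), (376, np.int64(195)), (379, np.int64(201)), (382, np.int64(201)), (385, np.int64(202))]
244 0.002970416368545139 -0.0014931641675448339
246 0.0020893797524962586 -0.0024573438637186286
248 0.001205258070421291 -0.00342489976239033
250 0.00031798360867498973 -0.004395905967314959
pivot [0.6313 0.0937 0.08  ]
s1 [0.6747 0.1373 0.012 ]
s2 [0.6697 0.0459 0.012 ]
pin [0.5814 0.082  0.072 ]
```

```bash
python3 -m handwheel '[{"grip":1,"travel":[-0.03,-0.03,0.6],"spin":0},{"grip":1,"travel":[0,0,0.9],"spin":0},{"grip":1,"travel":[0,0,0.7],"spin":0},{"grip":1,"travel":[0,0,0.5],"spin":0},{"grip":1,"travel":[0,0,0.3],"spin":0},{"grip":1,"travel":[0,0,0.07],"spin":0},{"grip":1,"travel":[0,0,0],"spin":0}]'
python3 -m handwheel '[{"grip":-0.25,"travel":[0,0,0],"spin":0},{"grip":-0.5,"travel":[0,0,0],"spin":0},{"grip":-0.7,"travel":[0,0,0],"spin":0},{"grip":-0.8,"travel":[0,0,0],"spin":0},{"grip":-0.8,"travel":[0,0,-0.5],"spin":0},{"grip":-0.8,"travel":[0,0,-1],"spin":0},{"grip":-0.8,"travel":[0,0,-1],"spin":0},{"grip":-0.8,"travel":[0,0,-0.5],"spin":0}]'
python3 - <<'E'
from h import *
T=tool(); print(T[:3,3]); im=snap('wrist','w3.png')
print([(np.round(d['position'],1),round(d['p'],2),world('wrist',d['position'],.03,T).round(4)) for d in models.find_in('wrist','wide_disc')])
for n,x,y,r,z in [('disc',.5125,.0995,.026,.036),('plate',.5125,.0995,.034,.022)]: print(n,[pix('wrist',p).round(1).tolist() for p in ([x+r,y,z],[x,y+r,z],[x,y-r,z])])
cv2.imwrite('pics/w3c.png',cv2.resize(im[170:310,230:420,::-1],None,fx=4,fy=4))
E
```

```text
time_s: 12.4
tcp_pos: [0.5151, 0.1001, 0.0343]
eef_rot: [-180.0, -0.0, 0.0]
contact_force: [-0.5, 0.6, -0.8]
gripper_width: 0.0516
gripper_force: 12.0
time_s: 13.4
tcp_pos: [0.5156, 0.1004, 0.1111]
eef_rot: [-179.9, -0.1, 0.0]
contact_force: [0.7, -0.3, -0.2]
gripper_width: 0.079
gripper_force: 0.0
[0.51555429 0.10036338 0.11110624]
[(array([324.3, 248.9]), 0.84, array([0.5146, 0.1014, 0.03  ])), (array([632.3,   8.1]), 0.16, array([ 0.7168, -0.1487,  0.03  ]))]
disc [[327.4, 216.0], [287.1, 255.3], [367.6, 255.4]]
plate [[327.4, 199.3], [277.5, 248.5], [377.0, 248.6]]
```

View pics/w3c.png

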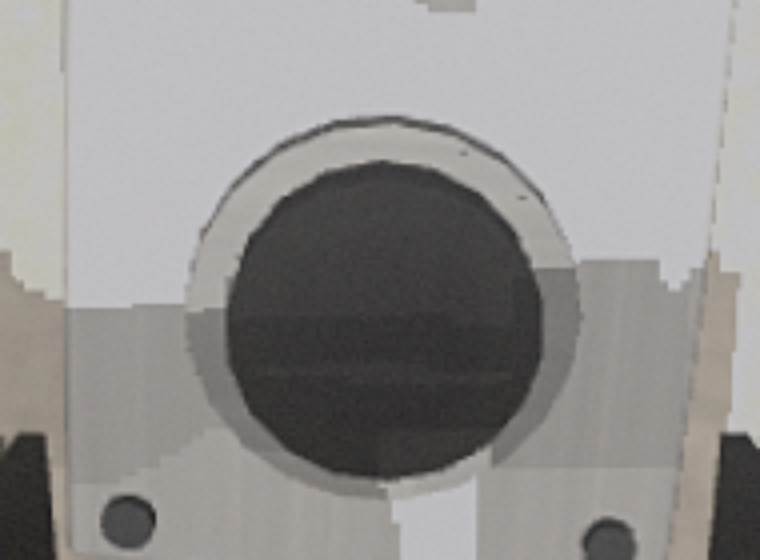

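The rubber disc lies flat on the plate. Disc columns run 286.7–365.7 (centre 326.2) and plate columns 276–375 (centre 325.6), so it is centred to under 1 mm. Now the steel disc.

```bash
python3 -m handwheel '[{"grip":-0.4,"travel":[-0.03,0.5,0],"spin":0},{"grip":-0.4,"travel":[-0.03,1,0],"spin":0},{"grip":-0.4,"travel":[-0.03,1,0],"spin":0},{"grip":-0.4,"travel":[-0.03,1,0],"spin":0},{"grip":-0.4,"travel":[-0.03,1,0],"spin":0},{"grip":-0.4,"travel":[-0.03,1,0],"spin":0},{"grip":-0.4,"travel":[-0.03,1,0],"spin":0},{"grip":-0.4,"travel":[-0.03,1,0],"spin":0}]'
python3 -m handwheel '[{"grip":-0.4,"travel":[-0.03,1,0],"spin":0},{"grip":-0.4,"travel":[-0.03,0.54,0],"spin":0},{"grip":-0.4,"travel":[0,0,0],"spin":0},{"grip":-0.4,"travel":[0,0,0],"spin":0}]'
python3 - <<'E'
from h import *
T=tool(); print(T[:3,3]); im=snap('wrist','w4.png')
print([(np.round(d['position'],1),round(d['p'],2),world('wrist',d['position'],.012,T).round(4)) for d in models.find_in('wrist','small_disc')])
print([pix('wrist',p).round(1).tolist() for p in ([.528,-.1255,.012],[.508,-.1055,.012],[.508,-.1455,.012])])
cv2.imwrite('pics/w4c.png',cv2.resize(im[170:310,230:420,::-1],None,fx=4,fy=4))
E
```

```text
time_s: 14.5
tcp_pos: [0.5077, -0.0891, 0.1078]
eef_rot: [180.0, 0.1, -0.0]
contact_force: [0.7, -0.4, 0.1]
gripper_width: 0.0614
gripper_force: 0.0
time_s: 15.0
tcp_pos: [0.5072, -0.1258, 0.1087]
eef_rot: [180.0, 0.0, 0.0]
contact_force: [0.2, 0.2, -0.2]
gripper_width: 0.0613
gripper_force: 0.0
[ 0.50721132 -0.12582932  0.10874832]
[(array([262.6, 137.9]), 0.79, array([ 0.5783, -0.0838,  0.012 ])), (array([409. , 141.1]), 0.69, array([ 0.5767, -0.1816,  0.012 ])), (array([386.3, 301.8]), 0.64, array([ 0.4589, -0.1712,  0.012 ])), (array([327.3, 237.5]), 0.57, array([ 0.5092, -0.1269,  0.012 ]))]
[[325.8, 211.3], [297.1, 239.3], [354.3, 239.4]]
```

View pics/w4c.png

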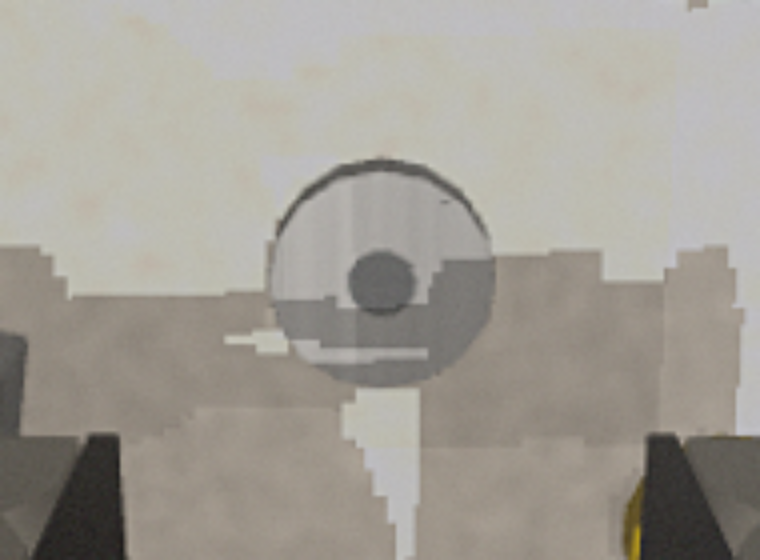

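Brushed steel with a grey centre, at px (325.5,240.8), giving (0.507,-0.1255). The TCP is right over it, so I'll descend and grip.

```bash
python3 -m handwheel '[{"grip":-0.4,"travel":[0,0,0.6],"spin":0},{"grip":-0.4,"travel":[0,0,1],"spin":0},{"grip":-0.4,"travel":[0,0,1],"spin":0},{"grip":-0.4,"travel":[0,0,0.8],"spin":0},{"grip":-0.4,"travel":[0,0,0.4],"spin":0},{"grip":-0.4,"travel":[0,0,0.1],"spin":0},{"grip":0.05,"travel":[0,0,0],"spin":0},{"grip":0.3,"travel":[0,0,0],"spin":0}]' 20
python3 -m handwheel '[{"grip":0.6,"travel":[0,0,0],"spin":0},{"grip":1,"travel":[0,0,0],"spin":0},{"grip":1,"travel":[0,0,0],"spin":0},{"grip":1,"travel":[0,0,0],"spin":0}]'
```

```text
time_s: 16.1
tcp_pos: [0.5079, -0.1259, 0.0122]
eef_rot: [-180.0, -0.1, 0.0]
contact_force: [1.3, -0.1, 0.3]
gripper_width: 0.0468
gripper_force: 0.0
time_s: 16.6
tcp_pos: [0.5079, -0.126, 0.0121]
eef_rot: [180.0, -0.1, 0.0]
contact_force: [-1.1, 0.3, 5.8]
gripper_width: 0.0389
gripper_force: 20.0
```

```bash
python3 -m handwheel '[{"grip":1,"travel":[0,0,-0.5],"spin":0},{"grip":1,"travel":[0,0,-1],"spin":0},{"grip":1,"travel":[0,0,-1],"spin":0},{"grip":1,"travel":[0,0,-1],"spin":0},{"grip":1,"travel":[0,-0.5,-0.5],"spin":0},{"grip":1,"travel":[0.02,-1,0],"spin":0},{"grip":1,"travel":[0.02,-1,0],"spin":0},{"grip":1,"travel":[0.02,-1,0],"spin":0}]'
python3 -m handwheel '[{"grip":1,"travel":[0.02,-1,0],"spin":0},{"grip":1,"travel":[0.02,-1,0],"spin":0},{"grip":1,"travel":[0.02,-1,0],"spin":0},{"grip":1,"travel":[0.04,-1,0],"spin":0},{"grip":1,"travel":[0.04,-1,0],"spin":0},{"grip":1,"travel":[0.02,-0.55,0],"spin":0},{"grip":1,"travel":[0,0,0],"spin":0},{"grip":1,"travel":[0,0,0],"spin":0}]'
python3 - <<'E'
from h import *
T=tool(); print(T[:3,3]); im=snap('wrist','w5.png')
g=cv2.cvtColor(im,cv2.COLOR_RGB2GRAY).astype(int)
x,y=T[0,3],T[1,3]; zb=T[2,3]-.0121
print('pred bottom edge row off -1,0,1mm',[pix('wrist',[x+.02+o,y,zb]).round(1).tolist() for o in(-.001,0,.001)],'top',pix('wrist',[x+.02,y,zb+.012]).round(1))
print('wide bottom edge pred',pix('wrist',[.513+.026,.1003,.022]).round(1),pix('wrist',[.513+.026,.1003,.036]).round(1), pix('wrist',[.5125+.034,.1003,.022]).round(1))
c=int(round(pix('wrist',[x,y,.1])[0])); print(c,[(r,g[r,c]) for r in range(194,290)])
E
```

```text
time_s: 17.6
tcp_pos: [0.5084, -0.0373, 0.1115]
eef_rot: [-180.0, 0.0, 0.0]
contact_force: [0.3, -0.7, -1.8]
gripper_width: 0.0392
gripper_force: 20.0
time_s: 18.6
tcp_pos: [0.5125, 0.0998, 0.1114]
eef_rot: [180.0, 0.0, 0.0]
contact_force: [-0.5, -0.4, -0.9]
gripper_width: 0.0388
gripper_force: 20.0
[0.51248338 0.09983072 0.11140863]
pred bottom edge row off -1,0,1mm [[325.4, 254.9], [325.4, 252.9], [325.4, 250.9]] top [325.4 262. ]
wide bottom edge pred [324.7 205.2] [324.7 209.8] [324.7 194. ]
325 [(194, np.int64(121)), (195, np.int64(90)), (196, np.int64(168)), (197, np.int64(192)), (198, np.int64(184)), (199, np.int64(183)), (200, np.int64(181)), (201, np.int64(176)), (202, np.int64(182)), (203, np.int64(184)), (204, np.int64(177)), (205, np.int64(125)), (206, np.int64(57)), (207, np.int64(66)), (208, np.int64(64)), (209, np.int64(74)), (210, np.int64(79)), (211, np.int64(74)), (212, np.int64(75)), (213, np.int64(78)), (214, np.int64(71)), (215, np.int64(75)), (216, np.int64(74)), (217, np.int64(74)), (218, np.int64(73)), (219, np.int64(72)), (220, np.int64(73)), (221, np.int64(7
[... 758 characters left out ...]
), (258, np.int64(88)), (259, np.int64(91)), (260, np.int64(93)), (261, np.int64(92)), (262, np.int64(90)), (263, np.int64(86)), (264, np.int64(181)), (265, np.int64(181)), (266, np.int64(174)), (267, np.int64(173)), (268, np.int64(173)), (269, np.int64(174)), (270, np.int64(177)), (271, np.int64(173)), (272, np.int64(118)), (273, np.int64(124)), (274, np.int64(123)), (275, np.int64(126)), (276, np.int64(127)), (277, np.int64(125)), (278, np.int64(124)), (279, np.int64(126)), (280, np.int64(124)), (281, np.int64(127)), (282, np.int64(123)), (283, np.int64(126)), (284, np.int64(125)), (285, np.int64(125)), (286, np.int64(125)), (287, np.int64(120)), (288, np.int64(152)), (289, np.int64(177))]
```

```bash
python3 -m handwheel '[{"grip":1,"travel":[0.04,-0.02,0.5],"spin":0},{"grip":1,"travel":[0,0,0.8],"spin":0},{"grip":1,"travel":[0,0,0.6],"spin":0},{"grip":1,"travel":[0,0,0.4],"spin":0},{"grip":1,"travel":[0,0,0.2],"spin":0},{"grip":1,"travel":[0,0,0.02],"spin":0},{"grip":1,"travel":[0,0,0],"spin":0}]'
python3 -m handwheel '[{"grip":0,"travel":[0,0,0],"spin":0},{"grip":-0.2,"travel":[0,0,0],"spin":0},{"grip":-0.4,"travel":[0,0,0],"spin":0},{"grip":-0.4,"travel":[0,0,0],"spin":0},{"grip":-0.4,"travel":[0,0,-0.5],"spin":0},{"grip":-0.4,"travel":[0,0,-1],"spin":0},{"grip":-0.4,"travel":[0,0,-1],"spin":0},{"grip":-0.4,"travel":[0,0,-0.5],"spin":0}]'
python3 - <<'E'
from h import *
T=tool(); print(T[:3,3]); im=snap('wrist','w6.png')
for n,x,y,r,z in [('steel',.5125,.1003,.020,.048),('disc',.513,.1003,.026,.036),('plate',.5125,.1003,.034,.022)]: print(n,[pix('wrist',p).round(1).tolist() for p in ([x+r,y,z],[x,y+r,z],[x,y-r,z],[x-r,y,z])])
cv2.imwrite('pics/w6c.png',cv2.resize(im[170:310,230:420,::-1],None,fx=4,fy=4))
E
```

```text
time_s: 19.52
tcp_pos: [0.5141, 0.1009, 0.0489]
eef_rot: [-180.0, -0.0, 0.0]
contact_force: [0.6, 0.7, -0.0]
gripper_width: 0.039
gripper_force: 20.0
time_s: 20.52
tcp_pos: [0.5146, 0.1011, 0.1256]
eef_rot: [-179.9, -0.1, 0.0]
contact_force: [0.2, -0.7, -0.5]
gripper_width: 0.0613
gripper_force: 0.0
[0.51455244 0.10109898 0.12561297]
steel [[327.5, 222.9], [296.9, 252.5], [358.0, 252.6], [327.4, 280.8]]
disc [[327.5, 209.0], [289.4, 246.2], [365.3, 246.3], [327.3, 281.3]]
plate [[327.4, 194.3], [280.3, 240.9], [374.3, 241.0], [327.2, 284.3]]
```

View pics/w6c.png

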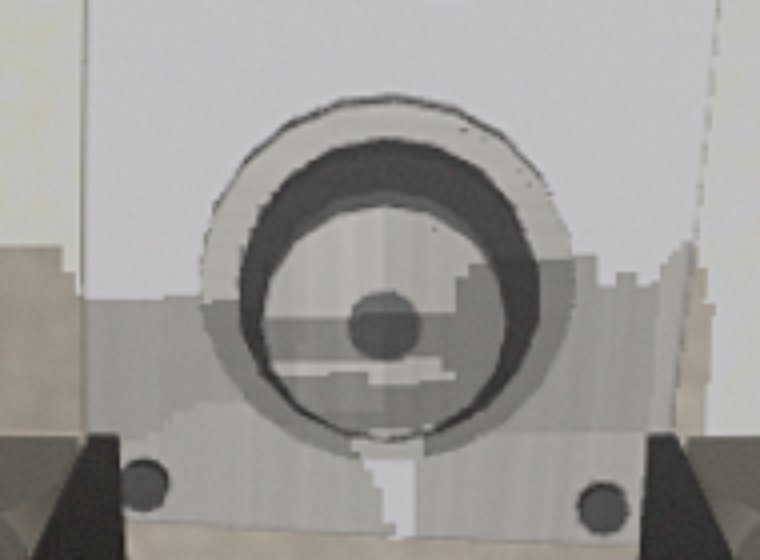

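The stack looks fine: wide disc within 0.5 mm of the plate centre, steel disc about 1.2 mm off (steel centre px (326,250), wide 327.6, plate 327). Now the handle, expected at (0.560,0.258), with yaw -66.3° so the jaws close tangentially.

```bash
python3 -m handwheel '[{"grip":-0.4,"travel":[0,0,-1],"spin":0},{"grip":-0.4,"travel":[0.2,-0.6,-0.4],"spin":0},{"grip":-0.4,"travel":[0.3,-1,0],"spin":0},{"grip":-0.4,"travel":[0.3,-1,0],"spin":0},{"grip":-0.4,"travel":[0.3,-1,0],"spin":0},{"grip":-0.4,"travel":[0.3,-1,0],"spin":0},{"grip":-0.4,"travel":[0.3,-1,0],"spin":0},{"grip":-0.4,"travel":[0.1,-0.67,0],"spin":0}]'
python3 -m handwheel '[{"grip":-0.4,"travel":[0,0,0],"spin":1},{"grip":-0.4,"travel":[0,0,0],"spin":1},{"grip":-0.4,"travel":[0,0,0],"spin":1},{"grip":-0.4,"travel":[0,0,0],"spin":1},{"grip":-0.4,"travel":[0,0,0],"spin":1},{"grip":-0.4,"travel":[0,0,0],"spin":1},{"grip":-0.4,"travel":[0,0,0],"spin":1},{"grip":-0.4,"travel":[0,0,0],"spin":1}]'
python3 -m handwheel '[{"grip":-0.4,"travel":[0,0,0],"spin":1},{"grip":-0.4,"travel":[0,0,0],"spin":1},{"grip":-0.4,"travel":[0,0,0],"spin":1},{"grip":-0.4,"travel":[0,0,0],"spin":1},{"grip":-0.4,"travel":[0,0,0],"spin":1},{"grip":-0.4,"travel":[0,0,0],"spin":0.26},{"grip":-0.4,"travel":[0,0,0],"spin":0},{"grip":-0.4,"travel":[0,0,0],"spin":0}]'
python3 - <<'E'
from h import *
T=tool(); print(T[:3,3]); im=snap('wrist','w7.png')
print([(np.round(d['position'],1),round(d['p'],2),world('wrist',d['position'],.1,T).round(4)) for d in models.find_in('wrist','handle')])
print([pix('wrist',[.5597,.2578,z]).round(1).tolist() for z in (.125,.1,.07)], [pix('wrist',[.632,.093,.08]).round(1).tolist()])
E
```

```text
time_s: 21.58
tcp_pos: [0.5592, 0.2593, 0.1582]
eef_rot: [180.0, 0.0, 0.0]
contact_force: [-0.3, 0.5, -0.2]
gripper_width: 0.0615
gripper_force: 0.0
time_s: 22.58
tcp_pos: [0.5588, 0.2578, 0.1586]
eef_rot: [180.0, 0.0, -40.2]
contact_force: [0.4, -0.2, 0.3]
gripper_width: 0.0615
gripper_force: 0.0
time_s: 23.58
tcp_pos: [0.5588, 0.2576, 0.1586]
eef_rot: [180.0, -0.0, -66.2]
contact_force: [-0.1, -0.2, -0.1]
gripper_width: 0.0612
gripper_force: 0.0
[0.55879888 0.25756678 0.15856825]
[(array([327. , 128.2]), 0.84, array([0.5885, 0.1865, 0.1   ]))]
[[322.6, 274.9], [322.9, 259.0], [323.2, 243.7]] [[323.3, -28.5]]
```

View pics/w7.png

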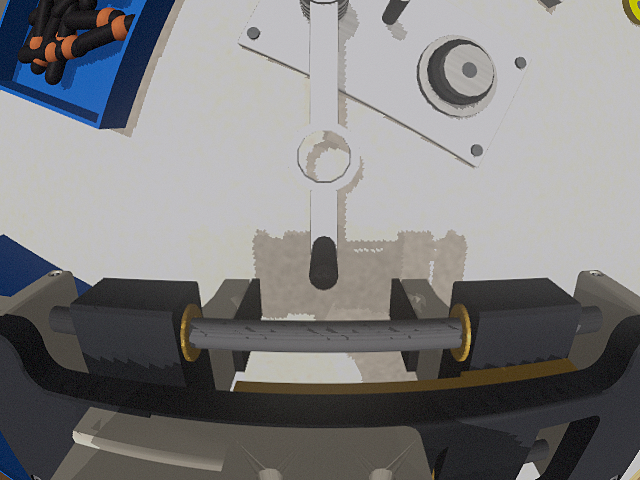

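The handle is at column 323, top at row ~275, as predicted. The arm bar is vertical in the image, so the yaw is right. I'll descend and grip.

```bash
python3 -m handwheel '[{"grip":-0.4,"travel":[0,0,0.6],"spin":0},{"grip":-0.4,"travel":[0,0,0.9],"spin":0},{"grip":-0.4,"travel":[0,0,0.8],"spin":0},{"grip":-0.4,"travel":[0,0,0.4],"spin":0},{"grip":0,"travel":[0,0,0.08],"spin":0},{"grip":0.3,"travel":[0,0,0],"spin":0},{"grip":0.6,"travel":[0,0,0],"spin":0},{"grip":1,"travel":[0,0,0],"spin":0}]' 30
python3 -m handwheel '[{"grip":1,"travel":[0,0,0],"spin":0},{"grip":1,"travel":[0,0,0],"spin":0},{"grip":1,"travel":[0,0,0],"spin":0},{"grip":1,"travel":[0,0,0],"spin":0}]'
```

```text
time_s: 24.68
tcp_pos: [0.5591, 0.2577, 0.0897]
eef_rot: [-179.9, 0.0, -66.3]
contact_force: [0.2, -0.1, 0.8]
gripper_width: 0.0265
gripper_force: 0.0
time_s: 25.18
tcp_pos: [0.5593, 0.2578, 0.0894]
eef_rot: [-179.9, 0.0, -66.3]
contact_force: [2.4, 0.2, 1.6]
gripper_width: 0.0156
gripper_force: 30.0
```

Gripped, width 15.6 mm on the 16 mm pin. Swinging along the arc, starting with 8 rows (40°).

```bash
python3 -m handwheel '[{"grip":1,"travel":[0.01,0.314,0],"spin":-0.5},{"grip":1,"travel":[0.027,0.627,0],"spin":-1},{"grip":1,"travel":[0.027,0.627,0],"spin":-1},{"grip":1,"travel":[0.027,0.627,0],"spin":-1},{"grip":1,"travel":[0.027,0.627,0],"spin":-1},{"grip":1,"travel":[0.027,0.627,0],"spin":-1},{"grip":1,"travel":[0.027,0.627,0],"spin":-1},{"grip":1,"travel":[0.01,0.314,0],"spin":-0.5}]'
python3 -m handwheel '[{"grip":1,"travel":[0.01,0.314,0],"spin":-0.5},{"grip":1,"travel":[0.027,0.627,0],"spin":-1},{"grip":1,"travel":[0.027,0.627,0],"spin":-1},{"grip":1,"travel":[0.027,0.627,0],"spin":-1},{"grip":1,"travel":[0.01,0.314,0],"spin":-0.5},{"grip":1,"travel":[0.01,0.314,0],"spin":-0.5},{"grip":1,"travel":[0,0,0],"spin":0}]'
```

```text
time_s: 26.18
tcp_pos: [0.4783, 0.1863, 0.0895]
eef_rot: [-179.9, -0.1, -31.2]
contact_force: [7.3, 1.0, -3.7]
gripper_width: 0.0154
gripper_force: 30.0
time_s: 27.05
tcp_pos: [0.4549, 0.1212, 0.0895]
eef_rot: [-179.8, -0.1, -8.8]
contact_force: [5.9, 5.1, -3.9]
gripper_width: 0.0154
gripper_force: 30.0
```

```bash
python3 -m handwheel '[{"grip":1,"travel":[0.01,0.25,0],"spin":-0.4},{"grip":1,"travel":[0.008,0.25,0],"spin":-0.4},{"grip":1,"travel":[0,0.12,0],"spin":-0.2},{"grip":1,"travel":[0,0,0],"spin":0}]'
python3 -m handwheel '[{"grip":1,"travel":[0,0.06,0],"spin":-0.1},{"grip":1,"travel":[0,0.06,0],"spin":0},{"grip":1,"travel":[0,0,0],"spin":0}]'
```

```text
time_s: 27.55
tcp_pos: [0.4532, 0.106, 0.0894]
eef_rot: [-179.9, -0.1, -3.8]
contact_force: [2.4, 6.1, -2.1]
gripper_width: 0.0154
gripper_force: 30.0
time_s: 27.92
tcp_pos: [0.453, 0.1035, 0.0894]
eef_rot: [-179.8, -0.1, -3.3]
contact_force: [2.1, 8.7, -3.4]
gripper_width: 0.0153
gripper_force: 30.0
```

```bash
python3 -m handwheel '[{"grip":1,"travel":[0,0.04,0],"spin":0},{"grip":1,"travel":[0,0,0],"spin":0},{"grip":1,"travel":[0,0,0],"spin":0}]'
python3 -m handwheel '[{"grip":1,"travel":[0,0.04,0],"spin":0},{"grip":1,"travel":[0,0,0],"spin":0},{"grip":1,"travel":[0,0,0],"spin":0}]'
```

```text
time_s: 28.3
tcp_pos: [0.453, 0.1032, 0.0894]
eef_rot: [-179.8, -0.1, -3.3]
contact_force: [-0.1, 12.2, -2.3]
gripper_width: 0.0156
gripper_force: 30.0
time_s: 28.68
tcp_pos: [0.4531, 0.1029, 0.0895]
eef_rot: [-179.7, -0.2, -3.3]
contact_force: [-0.9, 16.0, -3.1]
gripper_width: 0.0153
gripper_force: 30.0
```

The force climbs (8.7 → 12 → 16 N) with almost no motion, so the arm is on the stop. One last check of the stack.

```bash
python3 - <<'E'
from h import *
im=snap('wrist'); s=snap('scene')
a=cv2.resize(im[100:310,200:450,::-1],(500,420)); b=cv2.resize(s[190:330,320:420,::-1],(300,420))
cv2.imwrite('pics/fin.png',np.hstack([a,b]))
print({k:telemetry.get_state()[k] for k in('time_s','contact_force','gripper_force','tcp_pos')})
for n,x,y,r,z in [('steel',.5135,.101,.02,.048),('ring',.5122,.0999,.023,.07),('wide',.513,.1003,.026,.036)]: print(n,[((pix('wrist',p)-[200,100])*2).round().tolist() for p in ([x+r,y,z],[x,y+r,z],[x,y-r,z],[x-r,y,z])])
E
```

```text
{'time_s': 28.775, 'contact_force': array([-1.72824582, 16.4922996 , -2.26918076]), 'gripper_force': 30.007830262184143, 'tcp_pos': array([0.45307481, 0.10289734, 0.08945752])}
steel [[242.0, 43.0], [169.0, 125.0], [323.0, 116.0], [251.0, 196.0]]
ring [[244.0, 33.0], [151.0, 139.0], [350.0, 128.0], [256.0, 230.0]]
wide [[244.0, 24.0], [155.0, 124.0], [344.0, 114.0], [255.0, 211.0]]
```

View pics/fin.png

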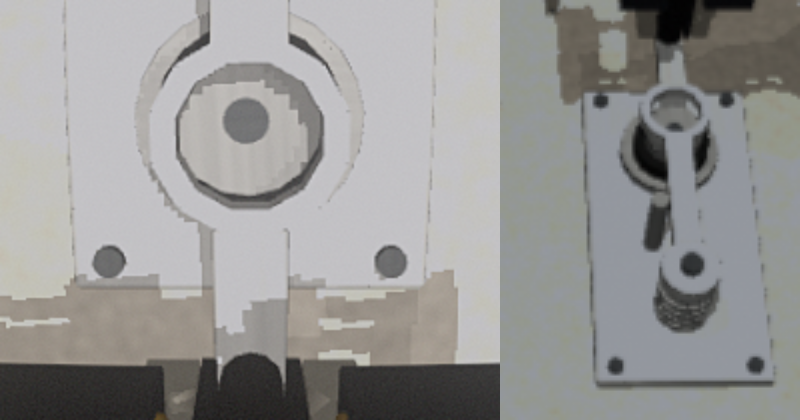

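The ring stands over the stack. The steel disc's hole is at (246,120), as predicted and undisturbed, and the arm rests at the stop pin. Handing in.

```bash
python3 -c "
from plant import close_job
print(close_job())"
```

```text
the job is handed in; nothing more can be done
None
```

The job is handed in: the rubber disc is within about 1 mm of the plate's centre and the steel disc about 1.2 mm off. The gripper ended still holding the gauge arm against its stop with about 16 N at the handle, at 28.8 s of the 72 s allowed.

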